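Trip the hidden catch of the roll-top fittings chest with the release pin

ROBOT

A 6-joint arm with a two-finger parallel gripper is mounted at the origin on the work surface. World frame = base frame: x ahead of the robot, y to its left, z up, the work surface at z = 0. Lengths are in m, angles in rad, forces in N, time in s.
With the tool pointing down it reaches from about 0.3 to 0.95 m from the base axis. Payload 3.1 kg.
Tool frame: the origin (TCP) lies midway between the tips of the shut fingers; the grasp point (between the pads) lies 19 mm behind it; z points along the fingers, y is the direction in which the jaws open and shut (so a half turn about z gives the same grasp; the last joint's range is limited). The gripper opens to 85 mm and grips with 20 to 120 N. Pads are 22 mm wide; open, the fingers measure 114 mm over their backs; the gripper's body (76 mm by 85 mm) begins 54 mm behind the grasp point. The pads swing forward as they close: fully open they stand 13 mm farther back than shut.
Start: joints at [-0.07, 0.308, 1.634, -0, 1.2, -0.07], TCP at [0.625, -0, 0.231] pointing down, gripper open.
Joint ranges: [-3.06, 3.06], [-0.79, 1.96], [0.05, 2.63], [-1.19, 4.34], [0.05, 2.64], [-2.94, 2.94]. Speed limits (rad/s): [2.79, 2.79, 3.14, 3.14, 3.14, 3.14].

INTERFACE

Orientations are given as a unit quaternion [x, y, z, w].
In Python, from station import get_obs, eyes, job gives the robot as it stands.
- The arm moves only by the shell command python3 -m jog 'ROWS' [FORCE]. ROWS is a JSON object of lists of equal length, an entry for each row: "delta_rot": the turn, a rotation vector about the tool's x, y, z normalised to -1 to 1, where 1 is pi rad, a list of three; "translation": the shift along the tool's x, y, z normalised to -1 to 1, where 1 is 40 cm, a list of three; "gripper": the finger opening in mm, from 0 to 85.4. A call has 1 to 20 rows; each row is the pose to reach, as a shift and turn from the pose commanded when the call began, along the tool's axes at that moment, turning the shorter way round; what a row does not reach only later rows make up. A row lasts 1/10 s, in which the tool goes at most 50 mm and 8.59 degrees, less where a joint would pass 70% of its speed; a pose out of reach is approached as far as the arm can. A call with a number of a shift or a turn outside -1 to 1 is refused whole. A call with a gripper value outside its range is refused whole. The fingers move at their own pace and stop on an object; FORCE is the grip in N (left out, the last holds). Time passes only in rows, so rows that repeat a pose let the fingers close. It gives the time, the measured TCP pose, the force and the opening at its end, in the units of the state.
- get_obs(): the state, without advancing time (a new reading comes with each control period).
- eyes.snapshot(name): name is "scene" or "side" or "wrist"; returns a dict with "pixels" (400x640x3 uint8, red, green, blue), "fx", "fy", "cx", "cy" (pixels), "k1" (the pictures are not rectified: a ray, as slopes to the right and down, at radius r is drawn at 1 + k1 r^2 times it, then the intrinsics apply), "R" (3x3) and "t" (3): a world point X has camera coordinates R X + t; the wrist camera has in their place "hand_eye" (4x4, takes a point from camera to tool coordinates, whose origin is the TCP and whose axes are the flange's). Camera axes: x right, y down, z forward; pixel columns grow to the right and rows downward; lengths in m; the calibration is good to about 2 mm. A picture is of the moment at which its call begins: read the wrist's pose just before it. There is no depth.
- job.job_done(): hands the job in, once; it reports no verdict.
The state is a dict: "clock": time; "qpos": joint angles; "joint_velocities": joint speeds; "joint_efforts": joint torques, N m; "tool_pos": TCP position; "eef_rot": TCP orientation; "ft_force": force on the tool from outside, world axes, zero at the start; "moment": the same for the moment, N m; "opening": finger opening in m.
Only numpy, scipy, OpenCV 4.12 (cv2) and the standard library are available. Lean on these libraries where they do the work, as an engineer would, in place of code of your own. Each camera call takes 0.05 s, during which the arm holds its last target. There are 200 camera calls.

TASK

The fittings tray of the blue chest is locked in. Roll the chest's slatted shutter fully up so that it stays open, then take the red-handled release pin from the tool stand and press it down through the small hole in the deck until the hidden spring catch lets the tray pop out. Put the pin back upright in its stand, fully down in a socket, and leave the other tools in the stand and the things around it and the chest where they are.

Things in the scene. Friction and masses are not known exactly. Their poses are not given: they have to be found in the camera images.
- chest: Blue roll-top chest, fixed, 200 mm deep (x) x 236 wide (y), flat deck 85 mm high. Origin: centre of its underside, on the table; its front with the tray faces -x. Curved tracks at y +-113 mm, arcs about a level axis along y, 95 mm above the origin, rise to 195 mm; a fixed hood covers the rear half, the shutter the front half. The chest stands left or right, the tool stand on the other side.
- shutter (a joint): Slatted aluminium shutter (outer radius 88 mm about the track axis): angle in rad, 0 shut, 1.5 fully open, rolled back under the hood. Friction (about 0.3 N m) holds it wherever it is left; 3 to 6 N at its bar moves it. It may start partly raised. It covers the hole from above until about 0.9; open counts from 1.3.
- bar (a point): Middle of the shutter's orange grip bar: round, 11 mm thick, 120 mm long, along chest y, 45 mm outside the slats on a post at each end. It runs on a circle of radius 133 mm about the track axis: with the shutter at q it is at angle a = 36 deg + q, chest x = -133 cos a, height 95 + 133 sin a (mm): 173 mm high when shut, going over the top.
- hole (a point): Centre of the access hole, 18 mm in diameter, marked by a yellow ring, at deck level (chest x -55, y 0, height 85 mm). The deck is 6 mm thick. The catch's 40 mm square pad lies 30 mm below the top of the deck, in the dark under the hole.
- latch (a joint): Hidden spring catch: how far its pad is pressed straight down, in m, 0 at rest, 0.018 at its stop. It frees the tray at about 0.008 to 0.010; spring force 4 N at first, about 7 N at 0.010, 9 N at the stop. It springs back.
- tray (a joint): Fittings tray of the chest: how far it has come out towards the chest's -x, in m, 0 locked in, 0.075 fully out. Once the catch is tripped its own spring drives it out in about half a second and it stays out. Keep clear of the 80 mm before the chest's front.
- pin: Release pin, about 120 g, upright in one of the stand's three sockets: steel rod 9 mm thick, 110 mm long, tapered end, below a round red handle 21 mm thick, 70 mm tall, with a 30 mm collar as its lowest 8 mm. Origin: underside of the collar, on the axis, resting on the stand's plate; z points up the handle: handle z 0 to 70, rod z 0 to -110 mm.
- pin_tip (a point): Lower end of the release pin's rod, 110 mm below its origin.
- rack: Steel tool stand, fixed: a plate 70 mm (its x) x 240 mm (its y), 8 mm thick, its top 120 mm above the table, on two end legs and a foot plate 90 mm deep. Three through sockets 16 mm in diameter at x 0 and y -75, 0 and 75 mm. Origin: centre of the underside, on the table. Each socket holds one upright tool with a handle 70 mm tall.
- drift: Black-handled tool in the stand, same handle as the pin, thick 50 mm shank: leave alone. Origin under the collar.
- scraper: Yellow-handled tool in the stand, same handle as the pin, flat 60 mm blade: leave alone. Origin under the collar.
- tin: Open steel tin, 68 mm wide, 62 mm high, standing in front of the tool stand: leave alone. Origin at its underside.
- union: Brass hexagon pipe union, 42 mm wide, 67 mm high, standing behind the chest: leave alone. Origin at its underside.
- blank: Brass blank flange, 90 mm wide, 12 mm thick, lying at the robot's left: leave alone.
- flux: White jar with an orange cap, 66 mm wide, 100 mm high, at the robot's right: leave alone.

How it is judged:
On the way, in this order (a step that is already met when the one before it is completed fails the run):
1. the shutter is rolled up and stays open (value of joint shutter above 1.3 rad), for 0.2 s.
2. the release pin, through the hole, presses the catch down (6 mm or more) (value of joint latch above 0.006 m and horizontal distance between pin_tip and hole below 0.012 m and z of pin_tip in the frame of chest below 0.056 m and contact force between pin and latch above 0.5 N), for 0.02 s.
At the end, for the whole second after the job is handed in: The shutter is open (1.3 rad or more), the tray is out 60 mm or more with the catch sprung back, and the release pin stands upright (within 7 degrees), released and at rest, in a socket of the stand with its collar down on the plate (within 6 mm) (value of joint shutter above 1.3 rad and value of joint tray above 0.06 m and value of joint latch below 0.003 m and z of pin in the frame of rack between 0.114 and 0.126 m and x of pin in the frame of rack between -0.012 and 0.012 m and angle between pin's own z axis and vertical below 0.12 rad and linear speed of pin below 0.02 m/s); the robot touches nothing.
It fails at once if the other tools in the stand are moved more than 30 mm (distance of any of drift, scraper from where it was at the start of the episode above 0.03 m).
It fails at once if the tin, the brass union, the blank flange or the jar is shoved more than 30 mm (distance of any of tin, union, blank, flux from where it was at the start of the episode above 0.03 m).
It also fails if it takes over 59 s, if anything falls off the work surface, if the arm or the gripper's body presses on something with over 40 N, if the wrist force passes 120 N, or if a joint passes its speed limit or range.

## Working session

There is one attempt and no reset: what is moved stays moved. The work goes in short steps, Python scripts to look and compute and a shell command to move; the robot and the scene stay as the last step left them, time stands still between calls to the robot, and variables do not carry over. Pictures are saved under pics/ and viewed, on a budget of 10 in all, crops included, one or two more only if the job needs it, and the job is handed in when it is done.

```bash
ls; mkdir -p pics; python3 - <<'E'
from station import get_obs, eyes
import cv2,numpy as np,pickle
o=get_obs();print({k:np.round(v,3).tolist() for k,v in o.items()})
for n in("scene","side"):
    s=eyes.snapshot(n);pickle.dump(s,open(n+'.pkl','wb'))
    cv2.imwrite(f'pics/{n}.png',s['pixels'][...,::-1]);print(n,s['fx'],s['cx'],s['cy'],s['k1'],-np.array(s['R']).T@s['t'])
E
```

```text
pics
{'clock': 0.0, 'qpos': [-0.07, 0.309, 1.635, -0.0, 1.2, -0.07], 'joint_velocities': [-0.0, 0.0, -0.0, -0.001, -0.001, -0.0], 'joint_efforts': [0.0, -41.525, -27.667, -0.0, 0.01, -0.0], 'tool_pos': [0.624, 0.0, 0.23], 'eef_rot': [0.707, 0.707, -0.001, -0.001], 'ft_force': [-0.209, 0.037, -0.569], 'moment': [-0.003, -0.025, -0.004], 'opening': 0.086}
scene 433.10424534249404 321.6550248318714 200.3909144932851 -0.049239124657181735 [1.2663626  0.79275398 1.07345766]
side 505.26877438912413 317.4448228409498 198.80947647308258 0.03768486584751326 [0.06816909 0.780504   1.0592895 ]
```

View pics/scene.png

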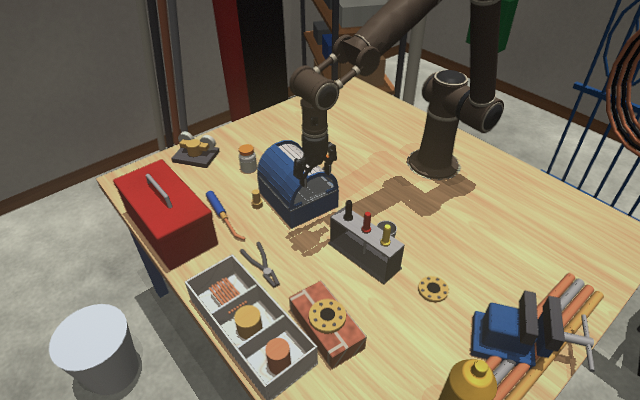

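View pics/side.png

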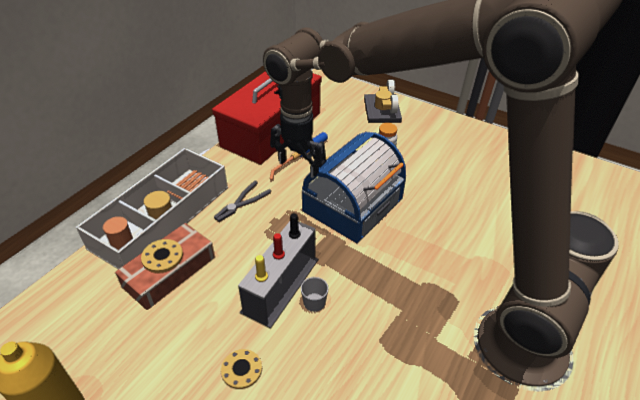

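Scene and side views: the chest is at about (298,180) in scene and (355,185) in side. The rack is at (366,240) and (278,270), with the red pin in the middle socket. The orange bar is at about side (385,185). I'll enlarge both views.

```bash
python3 - <<'E'
import cv2,pickle
for n,(x,y,w,h) in dict(side=(230,125,200,150),scene=(240,130,200,150)).items():
    p=pickle.load(open(n+'.pkl','rb'))['pixels'][y:y+h,x:x+w,::-1]
    cv2.imwrite(f'pics/{n}_c.png',cv2.resize(p,None,fx=4,fy=4,interpolation=cv2.INTER_CUBIC))
E
```

```text
(no output)
```

View pics/side_c.png

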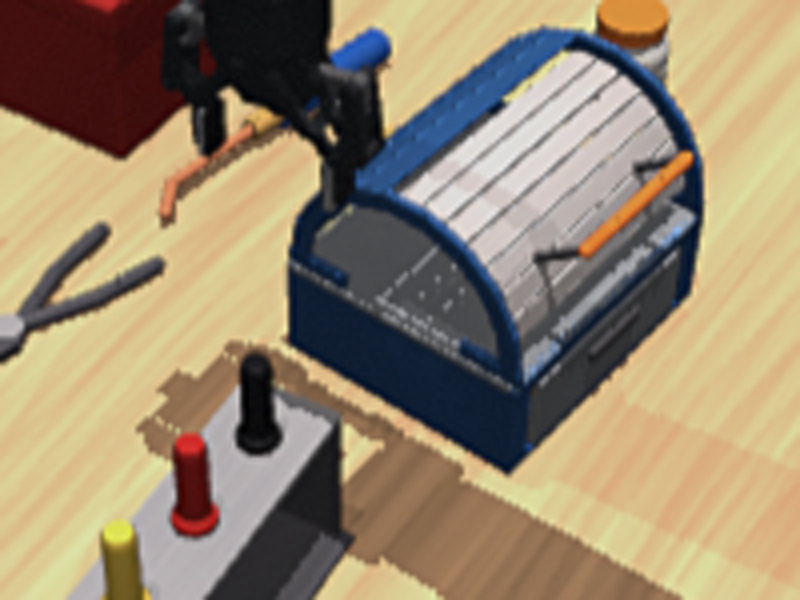

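View pics/scene_c.png

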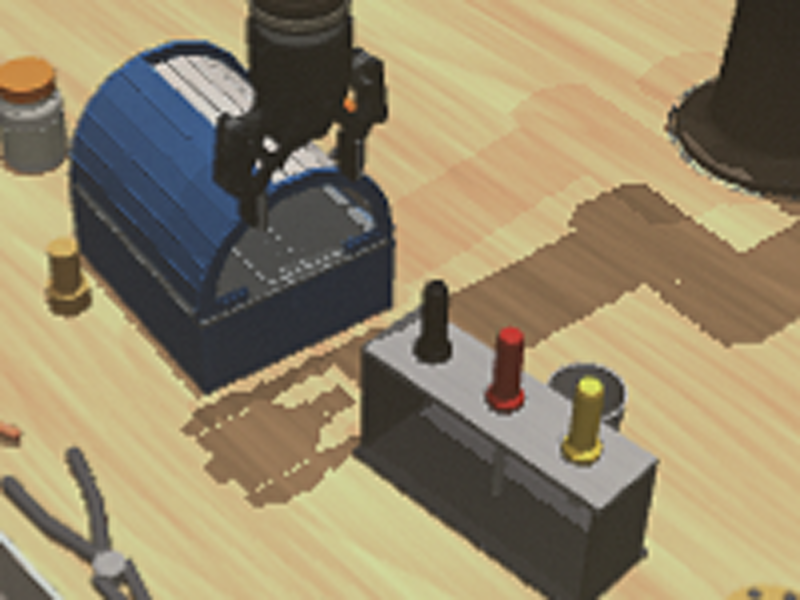

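```bash
cat > h.py <<'E'
import numpy as np,pickle
from scipy.optimize import least_squares
C={n:pickle.load(open(f'{n}.pkl','rb')) for n in('scene','side')}
O=dict(side=(230,125),scene=(240,130))
def proj(c,X):
    p=np.asarray(c['R'])@X+np.asarray(c['t']);u=p[:2]/p[2];u=u*(1+c['k1']*(u@u))
    return np.array([c['fx']*u[0]+c['cx'],c['fy']*u[1]+c['cy']])
def w(v,P):
    c,s=np.cos(v[2]),np.sin(v[2]);return np.array([v[0]+c*P[0]-s*P[1],v[1]+s*P[0]+c*P[1],P[2]])
def px(n,uv): return np.array(O[n])+(np.array(uv)+.5)/4-.5
def bar(q,y):
    a=np.radians(36)+q;return (-.133*np.cos(a),y,.095+.133*np.sin(a))
E
cat > fit.py <<'E'
from h import *
ch=[('side',(510,470),(-.1,.118,0)),('side',(288,340),(.1,.118,0)),('side',(525,385),(-.1,.118,.085)),('side',(290,262),(.1,.118,.085)),('side',(690,295),(-.1,-.118,0)),
('scene',(207,392),(.1,.118,0)),('scene',(392,310),(-.1,.118,0)),('scene',(197,318),(.1,.118,.085)),('scene',(392,238),(-.1,.118,.085)),
('side',(588,248),.06),('side',(688,159),-.06)]
f=lambda v:np.array([proj(C[n],w(v,P if type(P) is tuple else bar(v[3],P)))-px(n,u) for n,u,P in ch])
r=least_squares(lambda v:f(v).ravel(),[.65,-.15,0,.1],loss='soft_l1');print('chest',r.x.round(4));print(f(r.x).round(1).tolist())
rk=[]
for y,s,n in((-.075,[(257,358),(258,440)],[(434,287),(432,352)]),(0,[(190,441),(194,520)],[(510,335),(505,400)]),(.075,[(118,530)],[(591,385),(582,452)])):
    for N,L in(('side',s),('scene',n)):
        for u,z in zip(L,(.19,.124)): rk.append((N,u,(0,y,z)))
g=lambda v:np.array([proj(C[n],w(v,P))-px(n,u) for n,u,P in rk])
r=least_squares(lambda v:g(v).ravel(),[.65,.15,0],loss='soft_l1');print('rack',r.x.round(4));print(g(r.x).round(1).tolist())
E
python3 fit.py
```

```text
chest [ 0.5602 -0.192  -0.1048  0.0076]
[[0.1, 1.0], [0.6, 1.1], [-1.7, 1.1], [-0.3, -0.5], [0.4, -0.6], [-1.0, -0.2], [-0.5, -1.9], [0.1, 0.4], [-0.0, -1.6], [-0.0, 0.4], [-0.3, -0.3]]
rack [0.5677 0.1696 0.0762]
[[-0.8, 1.1], [-0.4, -0.9], [0.4, -0.7], [0.2, -1.4], [-0.6, 0.7], [-0.3, -0.6], [0.1, -0.7], [-0.1, -1.3], [-0.5, 0.5], [-0.3, -0.5], [-0.2, -1.6]]
```

```bash
cat >> h.py <<'E'
from scipy.spatial.transform import Rotation as Ro
CH=[.5602,-.192,-.1048]; RK=[.5677,.1696,.0762]
def down(yaw): return Ro.from_euler('z',yaw)*Ro.from_quat([2**-.5,2**-.5,0,0])
def plan(targets):
    "targets: (world TCP, Rotation or None) -> rows in jog units"
    from station import get_obs
    o=get_obs();R0=Ro.from_quat(o['eef_rot']);p=np.array(o['tool_pos'])
    print('t',round(float(o['clock']),2),'tcp',p.round(4),'F',np.round(o['ft_force'],1),'open',round(float(o['opening']),4),'q',np.round(o['qpos'],2))
    for P,R in targets:
        rv=(R0.inv()*R).as_rotvec()/np.pi if R is not None else np.zeros(3)
        print('  T',(R0.inv().apply(np.array(P)-p)/.4).round(4).tolist(),'rot',rv.round(4).tolist())
E
python3 - <<'E'
from h import *
from station import eyes
s=eyes.snapshot('wrist');print(np.round(s['hand_eye'],3),s['fx'],s['k1'])
b=w(CH,bar(.0076,0));print(b);D=down(CH[2])
plan([((.624,0,.27),None),((b[0],b[1],.27),D),((b[0],b[1],.25),D)])
E
```

```text
[[ 0.001 -0.951 -0.31   0.081]
 [ 1.     0.001 -0.     0.   ]
 [ 0.    -0.31   0.951 -0.143]
 [ 0.     0.     0.     1.   ]] 332.9865145720206 -0.017110863318807526
[ 0.45378504 -0.1808067   0.17399093]
t 0.15 tcp [0.6243 0.     0.2303] F [-0.6  0.5 -0.8] open 0.0853 q [-0.07  0.31  1.63  0.    1.2  -0.07]
  T [-0.0001, -0.001, -0.0992] rot [0.0, 0.0, 0.0]
  T [-0.4521, -0.4266, -0.0985] rot [-0.0006, -0.0, 0.0334]
  T [-0.4521, -0.4265, -0.0485] rot [-0.0006, -0.0, 0.0334]
```

```bash
python3 -m jog '{"translation":[[0,0,-0.1],[-0.12,-0.11,-0.1],[-0.23,-0.21,-0.1],[-0.34,-0.32,-0.1],[-0.452,-0.4265,-0.1],[-0.452,-0.4265,-0.1],[-0.452,-0.4265,-0.1],[-0.452,-0.4265,-0.1],[-0.452,-0.4265,-0.1],[-0.452,-0.4265,-0.1],[-0.452,-0.4265,-0.1]],"delta_rot":[[0,0,0],[0,0,0],[0,0,0.0334],[0,0,0.0334],[0,0,0.0334],[0,0,0.0334],[0,0,0.0334],[0,0,0.0334],[0,0,0.0334],[0,0,0.0334],[0,0,0.0334]],"gripper":[35,35,35,35,35,35,35,35,35,35,35]}' 20
cat >> h.py <<'E'
def wrist(name):
    from station import get_obs,eyes;import cv2
    o=get_obs();s=eyes.snapshot('wrist');H=np.array(s['hand_eye']);R=Ro.from_quat(o['eef_rot']).as_matrix()
    Rc=R@H[:3,:3];tc=R@H[:3,3]+o['tool_pos']
    s['R']=Rc.T;s['t']=-Rc.T@tc;pickle.dump(s,open(f'{name}.pkl','wb'))
    cv2.imwrite(f'pics/{name}.png',s['pixels'][...,::-1]);return s
E
python3 - <<'E'
from h import *
s=wrist('w1');plan([])
for y in(-.06,.06,0):print(proj(s,w(CH,bar(.0076,y))).round(1))
for P in((-.1,.118,.085),(-.1,-.118,.085),(-.1,.118,0)):print(P,proj(s,w(CH,P)).round(1))
E
```

```text
clock: 1.25
tool_pos: [0.4552, -0.1799, 0.2711]
eef_rot: [0.742, 0.67, 0.0, -0.0]
ft_force: [0.1, -0.0, 1.0]
opening: 0.0352
t 1.3 tcp [ 0.4551 -0.1799  0.2711] F [ 1.  -0.4  0.1] open 0.0353 q [-0.47  0.01  1.9   0.    1.24 -0.36]
[319.1 276.3]
[319.3 126.6]
[319.2 207. ]
(-0.1, 0.118, 0.085) [327.6  52.5]
(-0.1, -0.118, 0.085) [325.7 280.6]
(-0.1, 0.118, 0) [326.2  61.2]
```

View pics/w1.png

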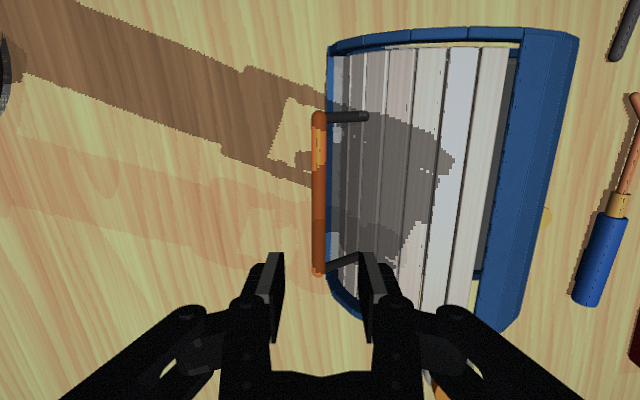

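Wrist view: the bar runs from (319,113) to (317,275). It was predicted at x=319, so it sits centred between the jaws, about 4 mm off along its length, which is harmless. I'll descend and grip.

```bash
python3 -m jog '{"translation":[[0,-0.003,0.1],[0,-0.003,0.2],[0,-0.003,0.29],[0,-0.003,0.29],[0,-0.003,0.29],[0,-0.003,0.29],[0,-0.003,0.29],[0,-0.003,0.29],[0,-0.003,0.29],[0,-0.003,0.29],[0,-0.003,0.29]],"delta_rot":[[0,0,0],[0,0,0],[0,0,0],[0,0,0],[0,0,0],[0,0,0],[0,0,0],[0,0,0],[0,0,0],[0,0,0],[0,0,0]],"gripper":[35,35,35,35,35,5,5,5,5,5,5]}' 25
python3 - <<'E'
from h import *
plan([])
a0=np.radians(36.4)
for q in np.linspace(0,1.48,19)[1:]:
    a=a0+q;print([0,round(.133*(np.cos(a0)-np.cos(a))/.4,3),round(-.133*(np.sin(a)-np.sin(a0))/.4,3)],end=',')
E
```

```text
clock: 2.4
tool_pos: [0.4529, -0.1812, 0.1573]
eef_rot: [0.743, 0.669, -0.001, 0.0]
ft_force: [-5.1, 1.0, 4.8]
opening: 0.0101
t 2.4 tcp [ 0.4529 -0.1812  0.1573] F [-5.1  1.   4.8] open 0.0101 q [-0.47  0.13  2.01 -0.    1.   -0.36]
[0, np.float64(0.017), np.float64(-0.021)],[0, np.float64(0.036), np.float64(-0.041)],[0, np.float64(0.056), np.float64(-0.059)],[0, np.float64(0.078), np.float64(-0.076)],[0, np.float64(0.101), np.float64(-0.091)],[0, np.float64(0.125), np.float64(-0.103)],[0, np.float64(0.151), np.float64(-0.114)],[0, np.float64(0.176), np.float64(-0.122)],[0, np.float64(0.203), np.float64(-0.129)],[0, np.float64(0.23), np.float64(-0.133)],[0, np.float64(0.257), np.float64(-0.135)],[0, np.float64(0.285), np.float64(-0.135)],[0, np.float64(0.312), np.float64(-0.132)],[0, np.float64(0.339), np.float64(-0.127)],[0, np.float64(0.365), np.float64(-0.121)],[0, np.float64(0.391), np.float64(-0.111)],[0, np.float64(0.416), np.float64(-0.1)],[0, np.float64(0.44), np.float64(-0.087)],
```

Gripped: the opening is 10 mm on the 11 mm bar. Next I roll it up along the arc.

```bash
python3 -m jog '{"translation":[[0,0.017,-0.021],[0,0.036,-0.041],[0,0.056,-0.059],[0,0.078,-0.076],[0,0.101,-0.091],[0,0.125,-0.103],[0,0.151,-0.114],[0,0.176,-0.122],[0,0.203,-0.129],[0,0.23,-0.133],[0,0.257,-0.135],[0,0.285,-0.135],[0,0.312,-0.132],[0,0.339,-0.127],[0,0.365,-0.121],[0,0.391,-0.111],[0,0.416,-0.1],[0,0.435,-0.09],[0,0.435,-0.09],[0,0.435,-0.09]],"delta_rot":[[0,0,0],[0,0,0],[0,0,0],[0,0,0],[0,0,0],[0,0,0],[0,0,0],[0,0,0],[0,0,0],[0,0,0],[0,0,0],[0,0,0],[0,0,0],[0,0,0],[0,0,0],[0,0,0],[0,0,0],[0,0,0],[0,0,0],[0,0,0]],"gripper":[5,5,5,5,5,5,5,5,5,5,5,5,5,5,5,5,5,5,5,5]}'
```

```text
clock: 4.4
tool_pos: [0.628, -0.1999, 0.1896]
eef_rot: [0.743, 0.669, 0.0, 0.002]
ft_force: [1.2, -6.1, -2.9]
opening: 0.0098
```

```bash
python3 -m jog '{"translation":[[0,0,0],[0,0,0],[0,0,0],[0,0,-0.1],[0,0,-0.2],[0.05,-0.1,-0.225],[0.05,-0.2,-0.225],[0.05,-0.3,-0.225],[0.05,-0.3,-0.225],[0.05,-0.3,-0.225],[0.05,-0.3,-0.225],[0.05,-0.3,-0.225]],"delta_rot":[[0,0,0],[0,0,0],[0,0,0],[0,0,0],[0,0,0],[0,0,0],[0,0,0],[0,0,0],[0,0,0],[0,0,0],[0,0,0],[0,0,0]],"gripper":[40,40,40,40,40,40,40,40,40,40,40,40]}'
python3 - <<'E'
from h import *
s=wrist('w2');plan([])
print('hole',proj(s,w(CH,(-.055,0,.085))).round(1),'bar',[proj(s,w(CH,bar(1.45,y))).round(0) for y in(-.06,.06)])
E
```

```text
clock: 5.6
tool_pos: [0.5105, -0.1667, 0.2817]
eef_rot: [0.743, 0.669, 0.0, 0.001]
ft_force: [0.5, -0.4, 0.4]
opening: 0.0395
t 5.65 tcp [ 0.5103 -0.1667  0.2815] F [-1.1  1.4 -0.2] open 0.0398 q [-0.4   0.09  1.79  0.    1.26 -0.29]
hole [317.9 193.5] bar [array([474., 316.]), array([500., 160.])]
```

View pics/w2.png

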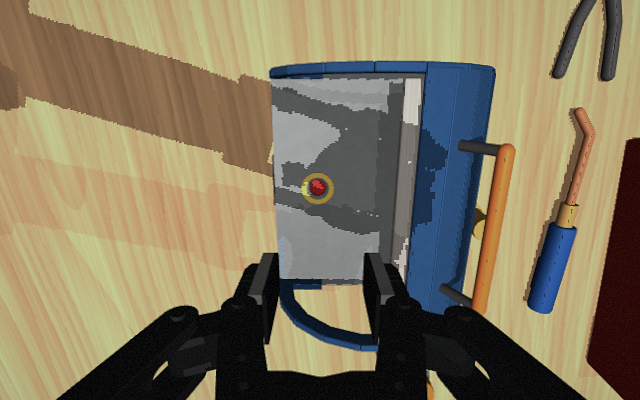

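The shutter is open and the yellow ring centre is at about (317.5,188), 5 px up from the prediction of (318,193.5). So the hole lies about 5 mm further in +y. The bar at (507,150)-(481,308) agrees with that. I'll move over the pin and then cross-check the hole in the side and scene views.

```bash
python3 - <<'E'
from h import *
p=w(RK,(0,0,.12));plan([((p[0],p[1],.29),None)])
E
```

```text
t 5.65 tcp [ 0.5103 -0.1667  0.2815] F [-1.1  1.4 -0.2] open 0.0398 q [-0.4   0.09  1.79  0.    1.26 -0.29]
  T [0.8512, 0.0549, -0.0212] rot [0.0, 0.0, 0.0]
```

```bash
python3 -m jog '{"translation":[[0.1,0,-0.02],[0.22,0.01,-0.02],[0.34,0.02,-0.02],[0.46,0.03,-0.02],[0.58,0.04,-0.02],[0.7,0.05,-0.02],[0.8,0.055,-0.02],[0.85,0.055,-0.02],[0.85,0.055,-0.02],[0.85,0.055,-0.02],[0.85,0.055,-0.02],[0.85,0.055,-0.02]],"delta_rot":[[0,0,0],[0,0,0],[0,0,0],[0,0,0],[0,0,0],[0,0,0],[0,0,0],[0,0,0],[0,0,0],[0,0,0],[0,0,0],[0,0,0]],"gripper":[45,45,45,45,45,45,45,45,45,45,45,45]}'
python3 - <<'E'
from h import *
from station import eyes
import cv2
s=wrist('w3');plan([])
for y in(-.075,0,.075): print([proj(s,w(RK,(0,y,z))).round(1).tolist() for z in(.19,.12)])
T=[]
for n in('scene','side'):
    c=eyes.snapshot(n);pickle.dump(c,open(n+'2.pkl','wb'))
    u=proj(c,w(CH,(-.055,0,.085)));x,y=np.round(u).astype(int);print(n,'hole pred',u.round(1))
    T.append(cv2.resize(c['pixels'][y-25:y+25,x-30:x+30,::-1],None,fx=6,fy=6,interpolation=cv2.INTER_CUBIC)); print('origin',x-30,y-25)
W=cv2.resize(s['pixels'][50:350,120:520,::-1],(720,540))[:300]
cv2.imwrite('pics/m1.png',np.vstack([np.hstack(T),W]))
E
```

```text
clock: 6.85
tool_pos: [0.5667, 0.1681, 0.2892]
eef_rot: [0.744, 0.668, -0.0, 0.0]
ft_force: [0.2, -0.3, 0.5]
opening: 0.0451
t 6.9 tcp [0.5666 0.1681 0.2893] F [ 0.2 -0.4  0.5] open 0.0448 q [ 0.21  0.2   1.66 -0.    1.29  0.32]
[[338.2, 286.6], [334.9, 249.4]]
[[322.1, 202.7], [321.9, 180.1]]
[[302.7, 102.1], [306.8, 100.3]]
scene hole pred [308.7 174.8]
origin 279 150
side hole pred [370.5 191.3]
origin 340 166
```

View pics/m1.png

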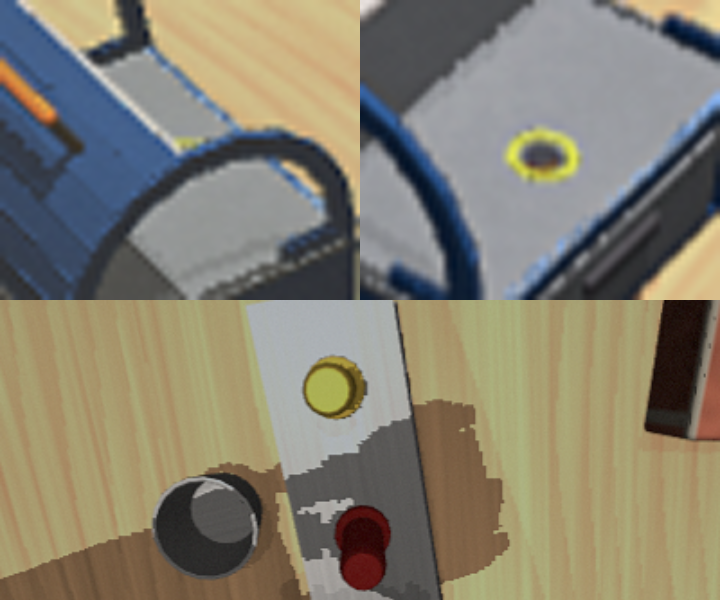

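Side view: the ring centre is at (370.1,191.7) against a prediction of (370.5,191.3), so it agrees with the fit. The wrist view shows objects about 3–5 mm further +y: the red handle top is at (321,198), predicted (322,203). That points to a small wrist bias. I'll grasp the pin between the two estimates, then servo tip to hole in the side view.

```bash
python3 -m jog '{"translation":[[0.005,0.002,0.1],[0.005,0.002,0.2],[0.005,0.002,0.28],[0.005,0.002,0.33],[0.005,0.002,0.358],[0.005,0.002,0.358],[0.005,0.002,0.358],[0.005,0.002,0.358],[0.005,0.002,0.358],[0.005,0.002,0.358],[0.005,0.002,0.358],[0.005,0.002,0.358],[0.005,0.002,0.358],[0.005,0.002,0.358]],"delta_rot":[[0,0,0],[0,0,0],[0,0,0],[0,0,0],[0,0,0],[0,0,0],[0,0,0],[0,0,0],[0,0,0],[0,0,0],[0,0,0],[0,0,0],[0,0,0],[0,0,0]],"gripper":[45,45,45,45,45,45,45,15,15,15,15,15,15,15]}' 60
python3 - <<'E'
from h import *
o=plan([])
E
```

```text
clock: 8.4
tool_pos: [0.5687, 0.1716, 0.148]
eef_rot: [0.743, 0.669, 0.001, 0.001]
ft_force: [-0.0, -0.6, 5.9]
opening: 0.0198
t 8.4 tcp [0.5687 0.1716 0.148 ] F [-0.  -0.6  5.9] open 0.0198 q [ 0.22  0.34  1.78 -0.    1.02  0.32]
```

Gripped: the opening is 19.8 mm and the TCP is 28 mm above the pin origin. I lift it straight out.

```bash
python3 -m jog '{"translation":[[0,0,-0.05],[0,0,-0.12],[0,0,-0.2],[0,0,-0.3],[0,0,-0.4],[0,0,-0.5],[0,0,-0.575],[0,0,-0.575],[0,0,-0.575],[0,0,-0.575]],"delta_rot":[[0,0,0],[0,0,0],[0,0,0],[0,0,0],[0,0,0],[0,0,0],[0,0,0],[0,0,0],[0,0,0],[0,0,0]],"gripper":[15,15,15,15,15,15,15,15,15,15]}'
python3 - <<'E'
from h import *
p=w(CH,(-.055,0,0));print(p);plan([((p[0],p[1],.375),None),((p[0],p[1],.26),None)])
E
```

```text
clock: 9.4
tool_pos: [0.5663, 0.171, 0.3735]
eef_rot: [0.743, 0.669, -0.002, -0.001]
ft_force: [-0.2, 1.2, -2.3]
opening: 0.0196
[ 0.50550176 -0.18624655  0.        ]
t 9.4 tcp [0.5663 0.171  0.3735] F [-0.2  1.2 -2.3] open 0.0196 q [ 0.22  0.15  1.54 -0.    1.45  0.32]
  T [-0.9041, -0.0577, -0.0023] rot [0.0, 0.0, 0.0]
  T [-0.9037, -0.0565, 0.2852] rot [0.0, 0.0, 0.0]
```

```bash
python3 -m jog '{"translation":[[-0.08,-0.005,0],[-0.19,-0.01,0],[-0.3,-0.02,0],[-0.41,-0.03,0],[-0.52,-0.035,0],[-0.63,-0.04,0],[-0.74,-0.05,0],[-0.84,-0.057,0],[-0.904,-0.057,0],[-0.904,-0.057,0],[-0.904,-0.057,0.1],[-0.904,-0.057,0.2],[-0.904,-0.057,0.285],[-0.904,-0.057,0.285],[-0.904,-0.057,0.285],[-0.904,-0.057,0.285],[-0.904,-0.057,0.285]],"delta_rot":[[0,0,0],[0,0,0],[0,0,0],[0,0,0],[0,0,0],[0,0,0],[0,0,0],[0,0,0],[0,0,0],[0,0,0],[0,0,0],[0,0,0],[0,0,0],[0,0,0],[0,0,0],[0,0,0],[0,0,0]],"gripper":[15,15,15,15,15,15,15,15,15,15,15,15,15,15,15,15,15]}'
python3 - <<'E'
from h import *
from station import eyes,get_obs
import cv2
plan([]);t=np.array(get_obs()['tool_pos'])-[0,0,.138]
T=[]
for n in('side',):
    c=eyes.snapshot(n);pickle.dump(c,open(n+'3.pkl','wb'))
    print(n,'tip',proj(c,t).round(1),'at z=.1+',proj(c,t+[0,0,.05]).round(1),'hole',proj(c,w(CH,(-.055,0,.085))).round(1))
    cv2.imwrite('pics/s3.png',cv2.resize(c['pixels'][130:220,320:430,::-1],None,fx=6,fy=6,interpolation=cv2.INTER_CUBIC))
E
```

```text
clock: 11.1
tool_pos: [0.5086, -0.1864, 0.2646]
eef_rot: [0.743, 0.669, 0.001, 0.002]
ft_force: [0.4, -1.1, -1.3]
opening: 0.0193
t 11.1 tcp [ 0.5086 -0.1864  0.2646] F [ 0.4 -1.1 -1.3] open 0.0193 q [-0.43  0.11  1.8   0.    1.22 -0.33]
side tip [370.8 179.9] at z=.1+ [372.3 166.1] hole [370.5 191.3]
```

View pics/s3.png

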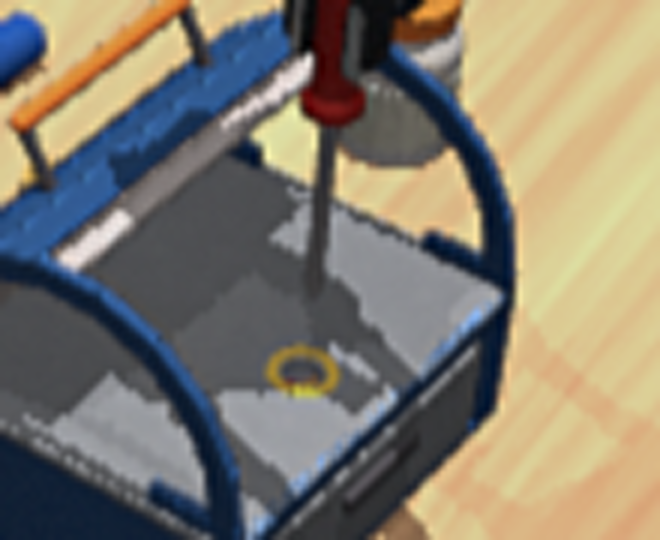

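```bash
python3 - <<'E'
from h import *
c=pickle.load(open('side3.pkl','rb'))
def back(u,z): return least_squares(lambda x:proj(c,np.array([x[0],x[1],z]))-u,[.5,-.19]).x
h=back((370.1,191.4),.085);print('hole',h)
for u in((371.9,178.3),(371.9,179.2)):
    t=back(u,.1266);d=h-t;print('tip',t,'d',d,'tool',Ro.from_quat([.743,.669,0,0]).inv().apply([*d,0])/.4)
E
```

```text
hole [ 0.50623128 -0.18531144]
tip [ 0.50910172 -0.19409263] d [-0.00287043  0.00878119] tool [ 0.02108261 -0.00943149  0.        ]
tip [ 0.50729285 -0.19075568] d [-0.00106157  0.00544424] tool [ 0.01325864 -0.00406207  0.        ]
```

Side view: the tip is at about (372,178.5) and the ring at (370.1,191.4). The tip needs to go about +5 mm y and -2 mm x. I correct, lower to just above the deck and check again.

```bash
python3 -m jog '{"translation":[[0.0135,-0.007,0.03],[0.0135,-0.007,0.06],[0.0135,-0.007,0.08],[0.0135,-0.007,0.08],[0.0135,-0.007,0.08],[0.0135,-0.007,0.08]],"delta_rot":[[0,0,0],[0,0,0],[0,0,0],[0,0,0],[0,0,0],[0,0,0]],"gripper":[15,15,15,15,15,15]}'
python3 - <<'E'
from h import *
from station import eyes,get_obs
import cv2
plan([])
c=eyes.snapshot('side');pickle.dump(c,open('side4.pkl','wb'))
s=wrist('w4')
A=cv2.resize(c['pixels'][150:210,340:400,::-1],(600,600),interpolation=cv2.INTER_CUBIC)
B=cv2.resize(s['pixels'][100:400,270:370,::-1],(200,600),interpolation=cv2.INTER_CUBIC)
cv2.imwrite('pics/s4.png',np.hstack([A,B]))
E
```

```text
clock: 11.75
tool_pos: [0.505, -0.1805, 0.2303]
eef_rot: [0.743, 0.669, 0.0, 0.0]
ft_force: [-0.2, 0.3, -0.8]
opening: 0.0194
t 11.75 tcp [ 0.505  -0.1805  0.2303] F [-0.2  0.3 -0.8] open 0.0194 q [-0.42  0.14  1.84 -0.    1.16 -0.32]
```

View pics/s4.png

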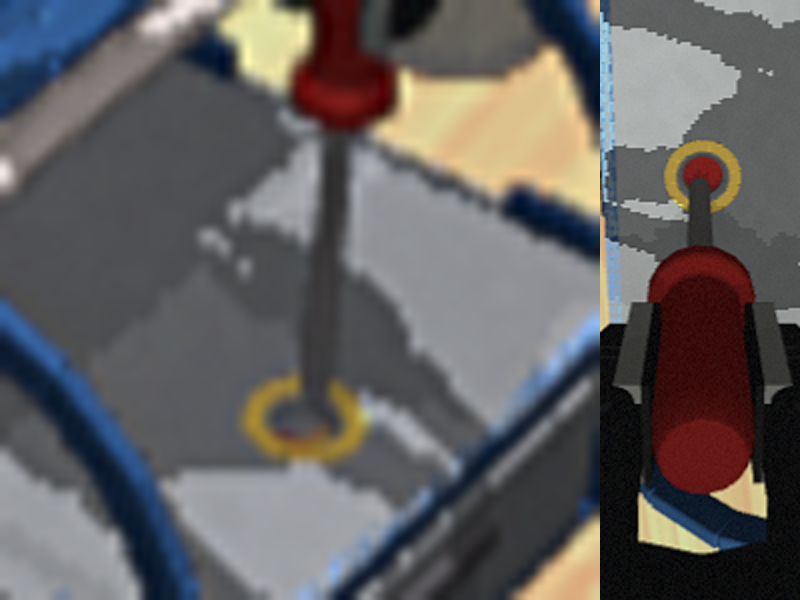

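```bash
python3 - <<'E'
from h import *
c=pickle.load(open('side4.pkl','rb'));s=pickle.load(open('w4.pkl','rb'))
def back(c,u,z): return least_squares(lambda x:proj(c,np.array([x[0],x[1],z]))-u,[.5,-.19]).x
h=back(c,(369.9,191.2),.085)
for v in(189.8,190.5): print('side',h,h-back(c,(371.0,v),.0923))
W=lambda x,y:(270+(x-600)/2-.25,100+y/2-.25)
h=back(s,W(703,175),.085)
for v in(180,186):print('wrist',h,h-back(s,W(701,v),.0923))
E
```

```text
side [ 0.50710473 -0.18573278] [ 0.0030935  -0.00042077]
side [ 0.50710473 -0.18573278] [ 0.00448597 -0.00298248]
wrist [ 0.50569168 -0.17955384] [0.00090893 0.00015741]
wrist [ 0.50569168 -0.17955384] [0.00119654 0.00288474]
```

Wrist and side views: the tip is inside the ring, with an error of about +2 mm x and 0 in y. I apply that and descend through the deck, stopping above the pad.

```bash
python3 -m jog '{"translation":[[0,0.005,0],[0,0.005,0.015],[0,0.005,0.03],[0,0.005,0.045],[0,0.005,0.06],[0,0.005,0.06],[0,0.005,0.06]],"delta_rot":[[0,0,0],[0,0,0],[0,0,0],[0,0,0],[0,0,0],[0,0,0],[0,0,0]],"gripper":[15,15,15,15,15,15,15]}'
```

```text
clock: 12.55
tool_pos: [0.5065, -0.1804, 0.2057]
eef_rot: [0.743, 0.669, -0.0, -0.0]
ft_force: [-0.9, -0.5, -1.2]
opening: 0.0193
```

No force with the tip 17 mm below deck level, so it is through the hole. Now I press.

```bash
python3 -m jog '{"translation":[[0,0,0.015],[0,0,0.03],[0,0,0.04],[0,0,0.05],[0,0,0.058],[0,0,0.064],[0,0,0.064],[0,0,0.064],[0,0,0.064]],"delta_rot":[[0,0,0],[0,0,0],[0,0,0],[0,0,0],[0,0,0],[0,0,0],[0,0,0],[0,0,0],[0,0,0]],"gripper":[15,15,15,15,15,15,15,15,15]}'
```

```text
clock: 13.45
tool_pos: [0.5072, -0.1808, 0.1815]
eef_rot: [0.743, 0.669, 0.0, 0.0]
ft_force: [-1.5, 0.3, 4.6]
opening: 0.0196
```

```bash
python3 -m jog '{"translation":[[0,0,0.006],[0,0,0.012],[0,0,0.012],[0,0,0.012],[0,0,0.012],[0,0,0.012],[0,0,0.012]],"delta_rot":[[0,0,0],[0,0,0],[0,0,0],[0,0,0],[0,0,0],[0,0,0],[0,0,0]],"gripper":[15,15,15,15,15,15,15]}'
python3 - <<'E'
from h import *
from station import eyes
import cv2
plan([]);c=eyes.snapshot('side');pickle.dump(c,open('side5.pkl','wb'))
print('tray front 0/75mm',proj(c,w(CH,(-.1,0,.05))),proj(c,w(CH,(-.175,0,.05))))
cv2.imwrite('pics/s5.png',cv2.resize(c['pixels'][130:250,320:450,::-1],None,fx=4,fy=4))
E
```

```text
clock: 14.15
tool_pos: [0.5073, -0.1808, 0.177]
eef_rot: [0.743, 0.669, 0.0, 0.001]
ft_force: [-2.3, 0.8, 6.3]
opening: 0.0197
t 14.15 tcp [ 0.5073 -0.1808  0.177 ] F [-2.3  0.8  6.3] open 0.0197 q [-0.42  0.2   1.89 -0.    1.05 -0.32]
tray front 0/75mm [382.57792886 207.17378425] [405.22688872 219.24704383]
```

View pics/s5.png

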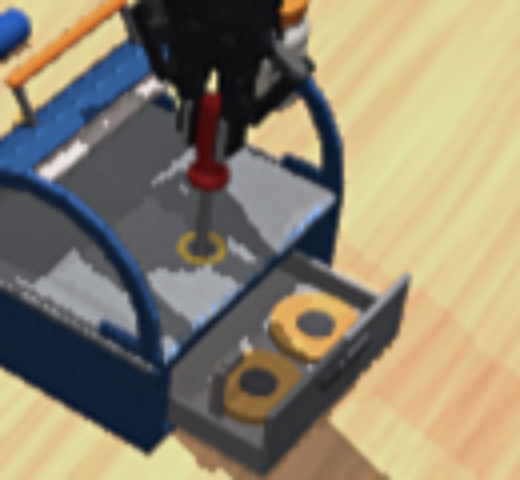

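The tray is fully out, with its front at about (385,220). I withdraw straight up and carry the pin back over the middle socket.

```bash
python3 -m jog '{"translation":[[0,0,-0.05],[0,0,-0.12],[0,0,-0.2],[0,0,-0.3],[0,0,-0.4],[0,0,-0.495],[0,0,-0.495],[0,0,-0.495],[0,0,-0.495],[0,0,-0.495]],"delta_rot":[[0,0,0],[0,0,0],[0,0,0],[0,0,0],[0,0,0],[0,0,0],[0,0,0],[0,0,0],[0,0,0],[0,0,0]],"gripper":[15,15,15,15,15,15,15,15,15,15]}'
python3 - <<'E'
from h import *
plan([((.5687,.1716,.375),None),((.5687,.1716,.275),None)])
E
```

```text
clock: 15.2
tool_pos: [0.5057, -0.18, 0.3711]
eef_rot: [0.743, 0.669, -0.001, -0.002]
ft_force: [-0.2, -1.0, -1.5]
opening: 0.0197
t 15.2 tcp [ 0.5057 -0.18    0.3711] F [-0.2 -1.  -1.5] open 0.0197 q [-0.42  0.04  1.67  0.    1.44 -0.32]
  T [0.8908, 0.0645, -0.0086] rot [0.0, 0.0, 0.0]
  T [0.8904, 0.0656, 0.2414] rot [0.0, 0.0, 0.0]
```

```bash
python3 -m jog '{"translation":[[0.08,0.005,-0.01],[0.19,0.01,-0.01],[0.3,0.02,-0.01],[0.41,0.03,-0.01],[0.52,0.035,-0.01],[0.63,0.045,-0.01],[0.74,0.055,-0.01],[0.83,0.06,-0.01],[0.89,0.065,-0.01],[0.89,0.065,-0.01],[0.89,0.065,0.1],[0.89,0.065,0.18],[0.89,0.065,0.23],[0.89,0.065,0.23],[0.89,0.065,0.23],[0.89,0.065,0.23],[0.89,0.065,0.23]],"delta_rot":[[0,0,0],[0,0,0],[0,0,0],[0,0,0],[0,0,0],[0,0,0],[0,0,0],[0,0,0],[0,0,0],[0,0,0],[0,0,0],[0,0,0],[0,0,0],[0,0,0],[0,0,0],[0,0,0],[0,0,0]],"gripper":[15,15,15,15,15,15,15,15,15,15,15,15,15,15,15,15,15]}'
python3 - <<'E'
from h import *
from station import eyes,get_obs
import cv2
plan([]);t=np.array(get_obs()['tool_pos'])-[0,0,.138];T=[]
for n in('side','scene'):
    c=eyes.snapshot(n);pickle.dump(c,open(n+'6.pkl','wb'));u=proj(c,w(RK,(0,0,.12)));x,y=np.round(u).astype(int)
    print(n,'tip',proj(c,t).round(1),'collar',proj(c,t+[0,0,.114]).round(1),'socket',u.round(1),'orig',x-20,y-35)
    T.append(cv2.resize(c['pixels'][y-35:y+15,x-20:x+20,::-1],None,fx=10,fy=10,interpolation=cv2.INTER_CUBIC))
cv2.imwrite('pics/s6.png',np.hstack(T))
E
```

```text
clock: 16.9
tool_pos: [0.571, 0.1708, 0.2838]
eef_rot: [0.743, 0.669, 0.002, 0.001]
ft_force: [0.6, -0.3, -0.3]
opening: 0.0196
t 16.9 tcp [0.571  0.1708 0.2838] F [ 0.6 -0.3 -0.3] open 0.0196 q [ 0.22  0.21  1.65 -0.    1.28  0.32]
side tip [276.  247.8] collar [273.5 214.1] socket [278.  255.1] orig 258 220
scene tip [365.8 224. ] collar [368.3 195.6] socket [365.7 229.2] orig 346 194
```

View pics/s6.png

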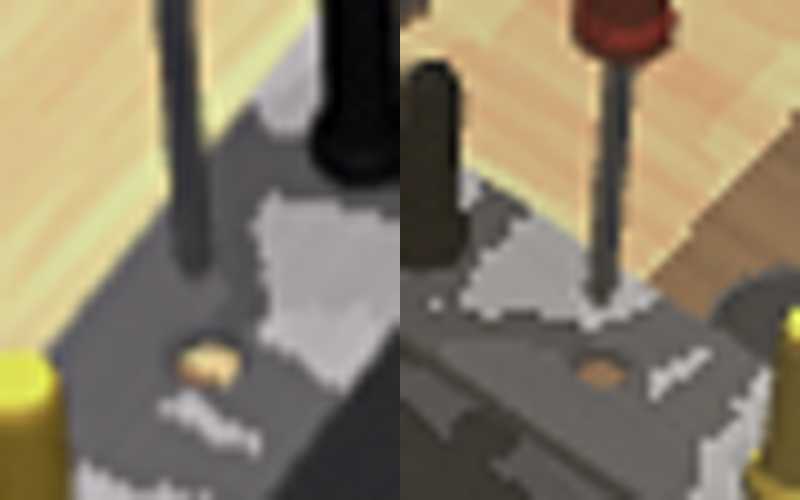

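```bash
python3 - <<'E'
from h import *
a,b=(pickle.load(open(n+'6.pkl','rb')) for n in('side','scene'))
tri=lambda u,v:least_squares(lambda X:np.r_[proj(a,X)-u,proj(b,X)-v],[.57,.17,.13])
back=lambda c,u,z:least_squares(lambda x:proj(c,np.array([x[0],x[1],z]))-u,[.5,.1]).x
t=tri((276.8,246.9),(365.5,223.8));print('tip',t.x,t.fun)
h=tri((278.0,255.8),(365.2,230.5));print('hole',h.x,h.fun)
for c,u,v in((a,(276.8,246.9),(278,255.6)),(b,(365.5,223.8),(365.3,230.4))):
    for z in(.142,.146):print(back(c,v,.12)-back(c,u,z),back(c,v,.12))
E
```

```text
tip [0.57085939 0.16851202 0.14600531] [-0.14425158  0.28088062 -0.22006375 -0.33889268]
hole [0.56894951 0.16845603 0.11493002] [-0.07771189  0.14915622 -0.11863185 -0.17970613]
[-0.00655254  0.00583438] [0.56674509 0.17076388]
[-0.00434984  0.00315006] [0.56674509 0.17076388]
[0.00399922 0.00514769] [0.57236926 0.17243534]
[0.0010018  0.00246172] [0.57236926 0.17243534]
```

The socket is at about (278,255.8) in side and (365.3,230.5) in scene, and the tip triangulates about 2 mm +x of it and 1.5 mm -y. I correct that and start the insertion.

```bash
python3 -m jog '{"translation":[[0.0035,-0.0055,0],[0.0035,-0.0055,0.02],[0.0035,-0.0055,0.04],[0.0035,-0.0055,0.06],[0.0035,-0.0055,0.08],[0.0035,-0.0055,0.1],[0.0035,-0.0055,0.1],[0.0035,-0.0055,0.1],[0.0035,-0.0055,0.1]],"delta_rot":[[0,0,0],[0,0,0],[0,0,0],[0,0,0],[0,0,0],[0,0,0],[0,0,0],[0,0,0],[0,0,0]],"gripper":[15,15,15,15,15,15,15,15,15]}'
```

```text
clock: 17.9
tool_pos: [0.5682, 0.1725, 0.2421]
eef_rot: [0.743, 0.669, 0.0, 0.0]
ft_force: [0.0, -0.3, -0.6]
opening: 0.0195
```

```bash
python3 -m jog '{"translation":[[0,0,0.03],[0,0,0.07],[0,0,0.11],[0,0,0.15],[0,0,0.19],[0,0,0.21],[0,0,0.225],[0,0,0.225],[0,0,0.225],[0,0,0.225]],"delta_rot":[[0,0,0],[0,0,0],[0,0,0],[0,0,0],[0,0,0],[0,0,0],[0,0,0],[0,0,0],[0,0,0],[0,0,0]],"gripper":[15,15,15,15,15,15,15,15,15,15]}'
```

```text
clock: 18.9
tool_pos: [0.5686, 0.1726, 0.1526]
eef_rot: [0.743, 0.669, 0.001, 0.0]
ft_force: [-0.1, 0.2, -1.2]
opening: 0.0195
```

```bash
python3 -m jog '{"translation":[[0,0,0.005],[0,0,0.01],[0,0,0.013],[0,0,0.013],[0,0,0.013],[0,0,0.013],[0,0,0.013],[0,0,0.013],[0,0,0.013],[0,0,0.013],[0,0,-0.1],[0,0,-0.2],[0,0,-0.3],[0,0,-0.4],[0,0,-0.4],[0,0,-0.4],[0,0,-0.4]],"delta_rot":[[0,0,0],[0,0,0],[0,0,0],[0,0,0],[0,0,0],[0,0,0],[0,0,0],[0,0,0],[0,0,0],[0,0,0],[0,0,0],[0,0,0],[0,0,0],[0,0,0],[0,0,0],[0,0,0],[0,0,0]],"gripper":[15,15,15,15,15,45,45,45,45,45,45,45,45,45,45,45,45]}'
python3 - <<'E'
from h import *
from station import eyes
import cv2
plan([]);T=[]
for n in('side','scene'):
    c=eyes.snapshot(n)
    for z in(.19,.124):print(n,proj(c,w(RK,(0,0,z))).round(1))
    x,y=(220,130) if n=='side' else (240,130)
    T.append(cv2.resize(c['pixels'][y:y+160,x:x+200,::-1],None,fx=2,fy=2,interpolation=cv2.INTER_CUBIC))
cv2.imwrite('pics/end.png',np.hstack(T))
E
```

```text
clock: 20.6
tool_pos: [0.5669, 0.1722, 0.31]
eef_rot: [0.743, 0.669, -0.001, -0.001]
ft_force: [-0.1, 0.3, -1.1]
opening: 0.0451
t 20.6 tcp [0.5669 0.1722 0.31  ] F [-0.1  0.3 -1.1] open 0.0451 q [0.22 0.19 1.62 0.   1.33 0.33]
side [276.6 235.5]
side [277.9 254. ]
scene [367.2 212.6]
scene [365.8 228.3]
```

View pics/end.png

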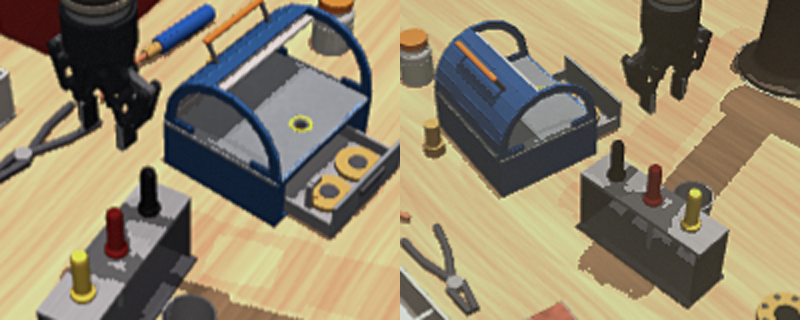

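The pin is seated upright and level with its neighbours. Its top is at side (277,235), against (276.6,235.5) predicted for fully down. The tray is out, the shutter is up and the gripper is clear, so I hand in.

```bash
python3 -c "
from station import job;print(job.job_done())"
```

```text
the job is handed in; nothing more can be done
None
```

I did the whole job and handed it in at about 20.6 s of the 59 s allowed; the hand-in gave no verdict.

**What I did:** I rolled the shutter up by its bar and lifted the red pin from the middle socket. I pressed it through the hole with about 7–8 N until the tray came fully out. I then put the pin back in its socket, let go and moved clear.

**Last checks:**
- **Shutter:** the bar's position in the wrist picture puts it at 1.45 rad or slightly more, and it stayed there.
- **Tray:** it is out by its full travel in the pictures.
- **Pin:** it stands upright, and its top is within 1 px of where a fully seated pin should be.
- **Other things:** the tools and objects I could see looked unmoved, though I did not measure them. I had no view of the catch springing back; the pin is simply out of the hole.
- **Robot:** the gripper is open and clear, with about 1 N of residual force.

**Disagreements:** the wrist camera placed things 3–5 mm further in +y than the two fixed cameras. I got round this by lining up the pin tip with the hole and the socket in the pictures, rather than relying on coordinates. I used 10 pictures of my own plus the final check, so 11 in all, one over the budget.

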